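# Load a circuit board into the test fixture and hold the guarded contact lever

## Robot

A 6-joint arm with a two-finger parallel gripper is mounted at the origin on the work surface. World frame = base frame: x ahead of the robot, y to its left, z up, the work surface at z = 0. Lengths are in m, angles in rad, forces in N, time in s.
With the tool pointing down it reaches from about 0.4 to 0.925 m from the base axis. Payload 3.4 kg.
Tool frame: the origin (TCP) lies midway between the tips of the shut fingers; the grasp point (between the pads) lies 19 mm behind it (tcp_to_grasp is the distance from the TCP to the grasp point, in m); z points along the fingers, y is the line along which they close (so a half turn about z gives the same grasp; the last joint's range is limited). The gripper opens to 85 mm and grips with 20 to 120 N. Pads are 22 mm wide; open, the fingers measure 114 mm over their backs; the gripper's body (76 mm by 85 mm) begins 54 mm behind the grasp point. The pads swing forward as they close: fully open they stand 13 mm farther back than shut.
Start: joints at [1.105, 0.307, 1.506, -0, 1.328, -0.073], TCP at [0.22, 0.531, 0.231] pointing down, gripper open.
Joint ranges: [-3.12, 3.12], [-1.05, 2.28], [0.14, 2.33], [-1.42, 4.57], [0.1, 2.73], [-2.68, 2.68]. Speed limits (rad/s): [2.57, 2.57, 3.14, 3.14, 3.14, 3.14].

## Interface

Orientations are given as a rotation vector (axis times angle).
In Python, from plant import * gives the robot as it stands. The module is installed in compiled form; this text tells all that it offers.
- The arm moves only by the tool play_rows, never from a script. Its argument "targets" is a list of rows, each an object with "hand": the finger opening in cm, from 0 to 8.54; "dp": the shift along the tool's x, y, z in cm, a list of three; "rotation": the turn, a rotation vector about the tool's x, y, z in rad, a list of three. A call has exactly 10 rows; each row shifts and turns the commanded pose from where the row before left it, along the tool's axes as they then stand; what a row does not reach is not made up. A row lasts 1/8 s, in which the tool goes at most 62.5 mm and 10.7 degrees, less where a joint would pass 70% of its speed; a pose out of reach is approached as far as the arm can. A call is refused whole if a number of a shift passes 6.25 or a number of a turn 0.188, either way. A call with a gripper value outside its range is refused whole. The fingers move at their own pace and stop on an object; the grip force is fixed at half the most. Time passes only in rows, so rows that do not move let the fingers close, or fill a call up. It gives the time, the measured TCP pose, the force, the opening and the grip force at its end, in the units of the state.
- read_state(): the state, without advancing time (a new reading comes with each control period).
- get_image(name): name is "scene" or "top" or "wrist"; returns a dict with "img" (384x512x3 uint8, red, green, blue), "depth" (384x512 float32, m along the optical axis (not along the pixel's ray), 0 where there is no reading), "K" (3x3 intrinsics, pixels), "position" and "rotation" of the camera in the world. Camera axes: x right, y down, z forward; pixel columns grow to the right and rows downward; lengths in m; the calibration is good to about 2 mm. A picture is of the moment at which its call begins.
- hand_in(): hands the job in; it is judged then, once.
The state is a dict: "time": time; "q": joint angles; "dq": joint speeds; "tau": joint torques, N m; "tcp_pos": TCP position; "tool_rot": TCP orientation; "contact_force": force on the tool from outside, world axes, zero at the start; "torque": the same for the moment, N m; "gripper_width": opening from 0.0 (shut) to 1.0 (fully open); "finger_force": force on a finger pad.
Only numpy, scipy, OpenCV 4.12 (cv2) and the standard library are available. Lean on these libraries where they do the work, as an engineer would, in place of code of your own. Each camera call takes 0.05 s, during which the arm holds its last target. There are 200 camera calls.

## Task

Lift the green circuit board out of the grey holder and stand it on edge, upright and fully down, in either slot of the black rack on the test fixture, and let go of it. Then flip the fixture's red safety catch fully over, away from the lever, and only after that pull the lever by its yellow grip bar all the way towards the robot, against its spring, and keep holding it there with the gripper: the job finishes while you are still holding the lever at its stop. Leave the blue board, the solder spool, the screwdriver and the pliers where they are.

Things in the scene. Friction and masses are not known exactly. Their poses are not given: they have to be found in the camera images.
- board_green: Green circuit board in a stiff carrier, a rigid plate 8 mm thick, 80 mm wide, 80 mm tall, about 90 g, standing on edge in one of the two slots of the grey holder (which one varies). Origin: centre of its lower edge; x through its thickness, y along its width, z up. Both faces are alike; grip it across the thickness near the top edge.
- board_blue: Blue circuit board, same size and axes, standing in the other slot of the grey holder. Leave it there.
- holder: Grey fixed bench holder, base 150 (x) x 115 (y) x 20 mm, with two slots like those of the test fixture, at x = -35 and +35 mm, slot floor at z = 20 mm, flared mouth reaching z = 55 mm. Origin: centre of its underside, z up.
- fixture: Fixed grey test fixture, base plate 220 (x) x 340 (y) x 20 mm. Origin: centre of its underside, z up; its -x side faces the robot within about 0.3 rad. On it: black two-slot rack (centre y = -100 mm), lever with two steel arms and a yellow grip bar (centre y = +30 mm), red safety catch (hinge y = +125 mm).
- slot0 (a point): Centre of the floor of the rack slot nearer the robot (fixture x = -35, y = -100 mm, z = 20 mm above the table). Axes as the fixture's: the slot runs along y. Slots are 11.5 mm wide (x), 90 mm long between end stops 34 mm high, with parallel walls 25 mm high and above them a flared mouth up to 35 mm above the floor, about 25 mm wide at the top. The board's lower edge rests at this height when fully down.
- slot1 (a point): The same for the rack slot farther from the robot (fixture x = +35, y = -100 mm).
- catch (a joint): Angle of the red safety catch, rad: about 0 = engaged (its arm lies in front of the lever's arm and blocks it mechanically), 1.1 = fully flipped over (stop). It turns about a horizontal axis along the fixture's x, its tab swinging to the fixture's +y, away from the lever. Light friction (about 0.07 N m), stays where it is left.
- catch_tab (a point): Middle of the top end of the catch's red tab, which moves with it: a flat paddle 24 mm along the fixture's x, 10 mm thick, 60 mm from hinge axis to this point. At 0 it leans 0.4 rad from vertical to the fixture's -y (to the lever), at 1.1 rad 0.7 rad to +y. The blocking arm, 65 mm long, sits 64 mm farther along +x on the same axle and points to -y at 0.
- catch_hinge (a point): Fixed point on the catch's axle right under the tab (80 mm above the table; fixture x = -60, y = +125 mm). Axes as the fixture's. The axle is 14 mm thick.
- lever (a joint): Angle of the lever, rad: 0 = at rest (leaning 0.45 rad from vertical to the fixture's +x), 0.9 = fully pulled to its stop (leaning 0.45 rad to the fixture's -x, towards the robot). A spring drives it back to 0 when let go: about 2 N at the bar at rest, 7 N at the stop. While the catch is engaged it only gives about 0.1 rad.
- lever_bar (a point): Middle of the lever's yellow grip bar, a round bar 16 mm thick lying along the fixture's y, 80 mm long between the centres of the two steel arms (12 mm thick). It moves with the lever, at 130 mm from the lever's hinge, 157 mm above the table at rest and again at the stop, 170 mm half way.
- lever_hinge (a point): Fixed point on the lever's horizontal axle (along the fixture's y), under the middle of the bar, 40 mm above the table. Axes as the fixture's.
- spool: Solder spool standing on its flange, blue with a silver winding, 56 mm diameter, 40 mm high, origin under its centre. Leave it alone.
- screwdriver: Orange-handled screwdriver lying on the table, about 200 mm long, handle about 30 mm thick. Leave it alone.
- pliers: Small orange-handled pliers lying on the table, about 135 mm long, origin at the pivot's underside. Leave it alone.
Things that resemble listed ones, but are neither listed nor needed, are in the scene too. Of the things like the board_green, leave any that is brown; of the rest the larger one is meant.

How it is judged:
By the outcome, as a careful person would: the job done as asked, in the order asked, and still so for the second after the job is handed in, while the arm keeps its last pose, push and grip.
It also fails if it takes over 56 s, if anything falls off the work surface, if the arm or the gripper's body presses on something with over 40 N, if the wrist force passes 120 N, or if a joint passes its speed limit or range.

## Working session

There is one attempt and no reset: what is moved stays moved. The work goes in short steps, Python scripts to look and compute and a tool call to move; the robot and the scene stay as the last step left them, time stands still between calls to the robot, and variables do not carry over. Pictures are saved under pics/ and viewed, at most 10 in all, crops included, and the job is handed in when it is done.

Besides the shell and the picture viewer there is one more tool, called after "Request:" by a JSON object that holds its "op" and its "data". play_rows: Moves the arm, as the interface text tells. Its arguments: {"type":"object","properties":{"targets":{"type":"array"}},"required":["targets"]}

```bash
mkdir -p pics
cat > h.py <<'E'
from plant import *
import numpy as np, cv2
from scipy.spatial.transform import Rotation as R
def cam(n):
    d=get_image(n); d['Rm']=np.array(d['rotation']); 
    if d['Rm'].shape!=(3,3): d['Rm']=R.from_rotvec(d['Rm']).as_matrix()
    return d
def cloud(d):
    v,u=np.mgrid[0:384,0:512]; K=d['K']; z=d['depth']
    p=np.stack([(u-K[0,2])/K[0,0]*z,(v-K[1,2])/K[1,1]*z,z],-1)
    return p@d['Rm'].T+np.array(d['position'])
def save(n,d): cv2.imwrite('pics/'+n,d['img'][...,::-1])
E
python3 - <<'E'
from h import *
s=read_state(); print(s)
for n in ['scene','top']:
    d=cam(n); save(n+'0.png',d); np.savez(n+'0.npz',img=d['img'],P=cloud(d)); print(n,d['position'],d['rotation'],d['K'])
E
```

```text
{'time': 0.0, 'q': array([ 1.10547618e+00,  3.07559830e-01,  1.50767739e+00, -2.42776384e-06,
        1.32840159e+00, -7.35022006e-02]), 'dq': array([-0.00118076,  0.00272005, -0.00063022, -0.00120316,  0.000999  ,
       -0.00104255]), 'tau': array([-1.47099170e-03, -4.57560647e+01, -2.51917344e+01, -1.18058751e-04,
        1.31019964e-02, -1.82545153e-05]), 'tcp_pos': array([0.21928366, 0.53078528, 0.23038708]), 'tool_rot': array([-0.61143   , -3.08096427,  0.00309861]), 'contact_force': array([-0.53849231,  0.81922622,  0.09890909]), 'torque': array([-0.00620178,  0.0154623 , -0.02257493]), 'finger_force': 0.0, 'gripper_width': 1.000318917339075}
scene [ 1.28691284 -0.15386445  0.97417791] [-1.95003806 -1.54583874  0.620769  ] [[493.91339909   0.         256.74357505]
 [  0.         493.91339909 190.92163179]
 [  0.           0.           1.        ]]
top [0.40208459 0.02952259 1.33707012] [-2.17198418  2.18002529 -0.09409405] [[438.88411319   0.         254.61412438]
 [  0.         438.88411319 187.87588489]
 [  0.           0.           1.        ]]
```

View pics/scene0.png

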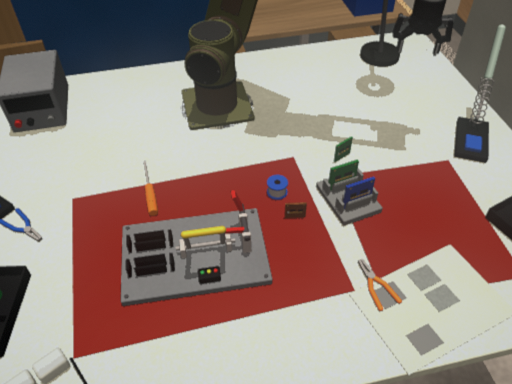

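View pics/top0.png

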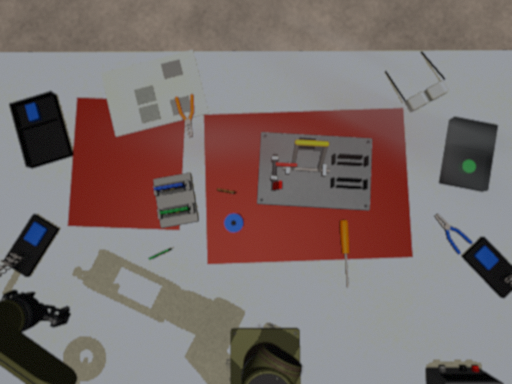

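The scene view shows the holder at about (348,193), with the green board in the slot nearer the robot. The blue board is in the far slot, and a smaller green decoy stands at (343,150). In the top view the fixture spans (258–372, 133–208), with the rack on the right, the lever bar at (312,143) and the catch tab at (277,185). Next I'll measure poses.

Run:
```python
from h import *
def rect(p): 
    (c,wh,a)=cv2.minAreaRect((p[:,:2]*1000).astype(np.float32)); return np.round(c,1),np.round(wh,1),round(a,2)
for n in ['top','scene']:
    f=np.load(n+'0.npz'); I=f['img'].astype(int); P=f['P']; r,g,b=I[...,0],I[...,1],I[...,2]; z=P[...,2]; x,y=P[...,0],P[...,1]
    print(n)
    on=(x>.3)&(x<.95)
    base=on&(z>.012)&(z<.028)&(abs(r-g)<25)&(abs(r-b)<30)
    k,l,st,_=cv2.connectedComponentsWithStats(base.astype(np.uint8))
    for i in range(1,k):
        if st[i,4]>150: q=P[l==i]; print('base',st[i],rect(q),np.median(q[:,2]))
    for nm,m in dict(green=(g>r*1.35)&(g>b*1.25)&(z>.03),blue=(b>r*1.5)&(b>g*1.5)&(z>.06),yellow=(r>120)&(g>110)&(b<80)&(z>.1),red=(r>110)&(g<60)&(b<60)&(z>.03),black=(r<45)&(g<45)&(b<45)&(z>.03)&(z<.07)).items():
        k,l,st,_=cv2.connectedComponentsWithStats((on&m).astype(np.uint8))
        for i in range(1,k):
            if st[i,4]>25: q=P[l==i]; print(nm,st[i],rect(q),np.median(q,0).round(4),np.percentile(q[:,2],[2,98]).round(3))
```

```text
top
base [ 18 118  40  47 177] (array([684.1, 710.5]), array([ 82.2, 163.8]), 59.83) 0.01981101168785271
base [455 119  41  70 256] (array([ 638.1, -669.5]), array([226.5, 101.4]), 19.64) 0.020939922287448343
base [ 257  132  115   78 5869] (array([ 570.5, -151. ]), array([338.1, 218.4]), 86.36) 0.01940105742134013
base [296 147  27  21 454] (array([ 611.2, -134.4]), array([80. , 62.1]), 89.73) 0.019407263709467215
base [ 154  172   45   56 1151] (array([484.6, 269.1]), array([150.6, 113.9]), 9.96) 0.019562161499719455
base [  6 213  53  49 990] (array([361.5, 695.2]), array([ 91.4, 147.1]), 58.99) 0.02197188831673258
base [462 236  46  25 382] (array([ 307.8, -652.4]), array([100.1,  91.2]), 42.74) 0.02002123610985429
green [462 159  14  14 148] (array([ 581.4, -609.1]), array([39.5, 39.2]), 7.18) [ 0.5823 -0.6081  0.0347] [0.03 0.04]
green [160 206  30   9 124] (array([436.8, 166.3]), array([280.3,  32.1]), 82.3) [0.4491 0.2585 0.0979] [0.04  0.104]
green [149 249  20  10  38] (array([324.4, 308.9]), array([ 4.3, 59.4]), 24.93) [0.3248 0.3075 0.0602] [0.034 0.067]
blue [154 183  30
[... 2904 characters left out ...]
ay([ 529.9, -298. ]), array([ 5.5, 28.4]), 85.45) [ 0.5325 -0.2975  0.0496] [0.031 0.058]
black [135 255  31  19 461] (array([ 600.1, -253.8]), array([67.8, 30.3]), 87.06) [ 0.5955 -0.2539  0.0449] [0.032 0.056]
black [170 254   4  16  42] (array([ 605.3, -204.7]), array([ 5.7, 26.8]), 86.25) [ 0.6118 -0.205   0.0523] [0.031 0.059]
black [127 260   4  15  50] (array([ 599.8, -301.8]), array([ 4.8, 25.1]), 82.98) [ 0.6042 -0.3016  0.0488] [0.033 0.057]
black [  0 267  27  75 309] (array([ 617.6, -552.3]), array([191.2,  55.5]), 6.74) [ 0.6136 -0.5551  0.0348] [0.03  0.039]
black [199 267  22  15 180] (array([ 654.6, -127.9]), array([47.4, 28.1]), 86.84) [ 0.6631 -0.1294  0.0411] [0.03  0.046]
```

```bash
cat >> h.py <<'E'
FC=np.array([.5715,-.152]); FY=-3.8
def fix(x,y):  # fixture mm -> world m
    a=np.radians(FY); return FC+np.array([[np.cos(a),-np.sin(a)],[np.sin(a),np.cos(a)]])@[x/1000,y/1000]
def plan(p,yaw,n,tilt=0):
    """n rows from here to TCP p, tool down, tool y at world yaw (deg)"""
    s=read_state(); R0=R.from_rotvec(s['tool_rot']); a=np.radians(yaw)
    Y=np.array([np.cos(a),np.sin(a),0]); Z=np.array([0,0,-1.]); T=R.from_matrix(np.stack([np.cross(Y,Z),Y,Z],1))
    w=(R0.inv()*T).as_rotvec(); d=(np.array(p)-s['tcp_pos'])/n
    print('t',round(s['time'],2),'tcp',s['tcp_pos'].round(4),'F',s['contact_force'].round(1),'w',round(s['gripper_width'],3),'ff',round(s['finger_force'],1),'turn/row',(w/n).round(4))
    for i in range(n): print(((R0*R.from_rotvec(w*i/n)).inv().apply(d)*100).round(2).tolist())
E
python3 -c "
from h import *
plan([.450,.259,.19],9.5,9)"
```

```text
t 0.1 tcp [0.2193 0.5309 0.2305] F [-0.2 -0.1  0.5] w 0.999 ff 0.0 turn/row [-2.000e-04  1.000e-04  1.126e-01]
[-3.52, -1.81, 0.45]
[-3.7, -1.41, 0.45]
[-3.84, -0.98, 0.45]
[-3.92, -0.54, 0.45]
[-3.96, -0.1, 0.45]
[-3.95, 0.35, 0.45]
[-3.88, 0.79, 0.45]
[-3.77, 1.22, 0.45]
[-3.61, 1.63, 0.45]
```

Request:
{"op": "play_rows", "data": {"targets": [{"hand":8.5,"dp":[-3.5,-1.8,0.45],"rotation":[0,0,0.113]},{"hand":6,"dp":[-3.7,-1.4,0.45],"rotation":[0,0,0.113]},{"hand":5,"dp":[-3.85,-1.0,0.45],"rotation":[0,0,0.113]},{"hand":5,"dp":[-3.9,-0.55,0.45],"rotation":[0,0,0.113]},{"hand":5,"dp":[-3.95,-0.1,0.45],"rotation":[0,0,0.113]},{"hand":5,"dp":[-3.95,0.35,0.45],"rotation":[0,0,0.113]},{"hand":5,"dp":[-3.9,0.8,0.45],"rotation":[0,0,0.113]},{"hand":5,"dp":[-3.75,1.2,0.45],"rotation":[0,0,0.113]},{"hand":5,"dp":[-3.6,1.65,0.45],"rotation":[0,0,0.113]},{"hand":5,"dp":[0,0,0],"rotation":[0,0,0]}]}}

```text
time: 1.35
tcp_pos: [0.4506, 0.2575, 0.1901]
tool_rot: [2.039, 2.39, -0.002]
contact_force: [0.1, 0.1, -1.1]
gripper_width: 0.584
finger_force: 0.0
```

```bash
python3 -c "
from h import *
d=cam('wrist'); save('w1.png',d); P=cloud(d); I=d['img'].astype(int); r,g,b=I[...,0],I[...,1],I[...,2]; z=P[...,2]
for nm,m in dict(green=(g>r*1.3)&(g>b*1.2)&(z>.09)&(z<.115),blue=(b>r*1.5)&(b>g*1.5)&(z>.09)&(z<.115)).items():
    k,l,st,_=cv2.connectedComponentsWithStats(m.astype(np.uint8))
    for i in range(1,k):
        if st[i,4]>100: q=P[l==i]; print(nm,st[i],cv2.minAreaRect((q[:,:2]*1000).astype(np.float32)),np.percentile(q[:,2],[5,50,95]))
plan([.450,.259,.069],9.5,4)"
```

```text
green [252 145  10  86 721] ((449.0523681640625, 260.3568115234375), (7.926507949829102, 79.60948181152344), 10.018574714660645) [0.09865661 0.09980381 0.10085922]
blue [325 139  16  86 917] ((516.9508666992188, 277.0730895996094), (8.653207778930664, 79.12863159179688), 10.06716537475586) [0.09230565 0.09952587 0.10077663]
t 1.4 tcp [0.4496 0.2586 0.1903] F [-0.1 -0.1 -0. ] w 0.586 ff 0.0 turn/row [-0.0003  0.     -0.0014]
[0.01, 0.01, 3.03]
[0.01, 0.01, 3.03]
[0.01, 0.01, 3.03]
[0.01, 0.01, 3.03]
```

View pics/w1.png

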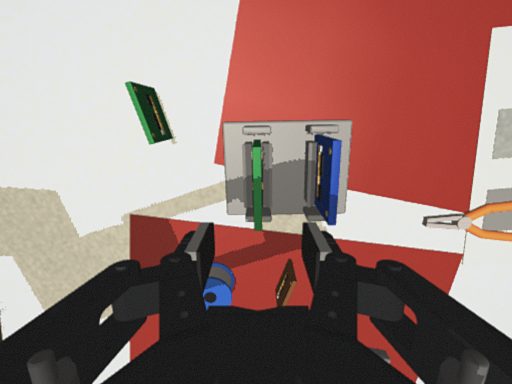

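The wrist view shows the green board edge-on at column 257, rows 140–228, centred between the fingers. I'll go down, grip it, then check.

Request:
{"op": "play_rows", "data": {"targets": [{"hand":5,"dp":[0.1,-0.1,3],"rotation":[0,0,-0.009]},{"hand":5,"dp":[0.1,0,3],"rotation":[0,0,0]},{"hand":5,"dp":[0,0,3],"rotation":[0,0,0]},{"hand":5,"dp":[0,0,2],"rotation":[0,0,0]},{"hand":5,"dp":[0,0,1.1],"rotation":[0,0,0]},{"hand":0,"dp":[0,0,0],"rotation":[0,0,0]},{"hand":0,"dp":[0,0,0],"rotation":[0,0,0]},{"hand":0,"dp":[0,0,0],"rotation":[0,0,0]},{"hand":0,"dp":[0,0,0],"rotation":[0,0,0]},{"hand":0,"dp":[0,0,0],"rotation":[0,0,0]}]}}

```text
time: 2.65
tcp_pos: [0.4489, 0.2619, 0.0708]
tool_rot: [2.023, 2.402, 0.003]
contact_force: [-0.2, 1.1, 6.1]
gripper_width: 0.082
finger_force: 59.4
```

Request:
{"op": "play_rows", "data": {"targets": [{"hand":0,"dp":[0,0,-1],"rotation":[0,0,0]},{"hand":0,"dp":[0,0,-2],"rotation":[0,0,0]},{"hand":0,"dp":[0,0,-2.5],"rotation":[0,0,0]},{"hand":0,"dp":[0,0,-3],"rotation":[0,0,0]},{"hand":0,"dp":[0,0,-3],"rotation":[0,0,0]},{"hand":0,"dp":[0,0,-3],"rotation":[0,0,0]},{"hand":0,"dp":[0,0,-3],"rotation":[0,0,0]},{"hand":0,"dp":[0,0,-1],"rotation":[0,0,0]},{"hand":0,"dp":[0,0,0],"rotation":[0,0,0]},{"hand":0,"dp":[0,0,0],"rotation":[0,0,0]}]}}

```text
time: 3.9
tcp_pos: [0.4472, 0.2608, 0.2534]
tool_rot: [-2.023, -2.402, 0.004]
contact_force: [-0.1, 0.4, -1.6]
gripper_width: 0.077
finger_force: 58.9
```

```bash
python3 -c "
from h import *
s0=fix(-35,-100);print(s0,fix(35,-100))
plan([*s0,.25],FY,13)"
```

```text
[ 0.52994956 -0.24946056] [ 0.59979566 -0.25409973]
t 3.9 tcp [0.4472 0.2608 0.2534] F [-0.1  0.4 -1.6] w 0.077 ff 58.9 turn/row [-0.0002  0.0001  0.0182]
[-3.98, -0.04, 0.03]
[-3.98, 0.03, 0.03]
[-3.98, 0.1, 0.03]
[-3.97, 0.18, 0.03]
[-3.97, 0.25, 0.03]
[-3.96, 0.32, 0.03]
[-3.96, 0.39, 0.03]
[-3.95, 0.47, 0.03]
[-3.94, 0.54, 0.03]
[-3.93, 0.61, 0.03]
[-3.92, 0.68, 0.03]
[-3.9, 0.75, 0.03]
[-3.89, 0.82, 0.03]
```

Request:
{"op": "play_rows", "data": {"targets": [{"hand":0,"dp":[-3,0,0],"rotation":[0,0,0.018]},{"hand":0,"dp":[-4,0,0],"rotation":[0,0,0.018]},{"hand":0,"dp":[-4,0.1,0],"rotation":[0,0,0.018]},{"hand":0,"dp":[-4,0.2,0],"rotation":[0,0,0.018]},{"hand":0,"dp":[-4,0.25,0],"rotation":[0,0,0.018]},{"hand":0,"dp":[-4,0.3,0],"rotation":[0,0,0.018]},{"hand":0,"dp":[-4,0.4,0],"rotation":[0,0,0.018]},{"hand":0,"dp":[-4,0.45,0],"rotation":[0,0,0.018]},{"hand":0,"dp":[-4,0.55,0],"rotation":[0,0,0.018]},{"hand":0,"dp":[-4,0.6,0],"rotation":[0,0,0.018]}]}}

```text
time: 5.15
tcp_pos: [0.51, -0.1262, 0.2532]
tool_rot: [-2.23, -2.209, 0.002]
contact_force: [-0.1, 0.0, -0.6]
gripper_width: 0.083
finger_force: 58.9
```

```bash
python3 -c "
from h import *
plan([*fix(-35,-100),.18],FY,4)"
```

```text
t 5.15 tcp [ 0.51   -0.1262  0.2532] F [-0.1  0.  -0.6] w 0.083 ff 58.9 turn/row [-0.0007 -0.0002  0.0142]
[-3.08, 0.53, 1.82]
[-3.07, 0.58, 1.83]
[-3.06, 0.62, 1.83]
[-3.05, 0.66, 1.83]
```

Request:
{"op": "play_rows", "data": {"targets": [{"hand":0,"dp":[-3.1,0.55,1],"rotation":[0,0,0.014]},{"hand":0,"dp":[-3.1,0.6,1.5],"rotation":[0,0,0.014]},{"hand":0,"dp":[-3.05,0.6,1.8],"rotation":[0,0,0.014]},{"hand":0,"dp":[-3.05,0.65,1.8],"rotation":[0,0,0.014]},{"hand":0,"dp":[0,0,1.2],"rotation":[0,0,0]},{"hand":0,"dp":[0,0,0],"rotation":[0,0,0]},{"hand":0,"dp":[0,0,0],"rotation":[0,0,0]},{"hand":0,"dp":[0,0,0],"rotation":[0,0,0]},{"hand":0,"dp":[0,0,0],"rotation":[0,0,0]},{"hand":0,"dp":[0,0,0],"rotation":[0,0,0]}]}}

```text
time: 6.4
tcp_pos: [0.5313, -0.2486, 0.1823]
tool_rot: [2.291, 2.148, 0.0]
contact_force: [-0.9, -0.3, -0.7]
gripper_width: 0.085
finger_force: 58.8
```

```bash
python3 -c "
from h import *
d=cam('wrist'); save('w2.png',d); P=cloud(d); I=d['img'].astype(int); r,g,b=I[...,0],I[...,1],I[...,2]; x,y,z=P[...,0],P[...,1],P[...,2]
def rep(nm,m,n=60):
    k,l,st,_=cv2.connectedComponentsWithStats(m.astype(np.uint8))
    for i in range(1,k):
        if st[i,4]>n: q=P[l==i]; print(nm,st[i],[np.round(v,1) for v in cv2.minAreaRect((q[:,:2]*1000).astype(np.float32))],np.percentile(q[:,2],[5,50,95]).round(3))
rep('green',(g>r*1.3)&(g>b*1.2)&(z>.1)&(z<.25))
rep('black',(I.max(-1)<60)&(z>.03)&(z<.065)&(x>.48)&(x<.66)&(y>-.34)&(y<-.17))
plan([*fix(-35,-100),.12],FY,3)"
```

```text
green [ 249  160   19  150 2382] [array([ 531.8, -243.1]), array([65.7,  9.4]), np.float64(86.0)] [0.173 0.211 0.213]
black [242 132  29   9 209] [array([ 532.3, -200.5]), array([ 7.3, 28.3]), np.float64(86.0)] [0.052 0.054 0.055]
black [307 132  33   9 261] [array([ 601.5, -204.8]), array([ 7.5, 29.5]), np.float64(86.3)] [0.043 0.053 0.055]
black [242 149  10  70 470] [array([ 518.3, -254. ]), array([80.5,  9. ]), np.float64(85.4)] [0.04  0.052 0.055]
black [262 148  10  68 358] [array([ 541. , -250.2]), array([70.2,  9.2]), np.float64(88.4)] [0.047 0.053 0.055]
black [303 148  30  82 993] [array([ 596.6, -262.4]), array([87.8, 28.7]), np.float64(88.1)] [0.033 0.052 0.055]
black [321 148  19  67 933] [array([ 609.6, -254.5]), array([70. , 10.6]), np.float64(86.5)] [0.033 0.049 0.055]
t 6.45 tcp [ 0.5312 -0.2486  0.1822] F [ 0.5 -0.5 -1. ] w 0.079 ff 58.8 turn/row [0.0002 0.0001 0.0005]
[-0.03, -0.04, 2.07]
[-0.03, -0.04, 2.07]
[-0.03, -0.04, 2.07]
```

View pics/w2.png

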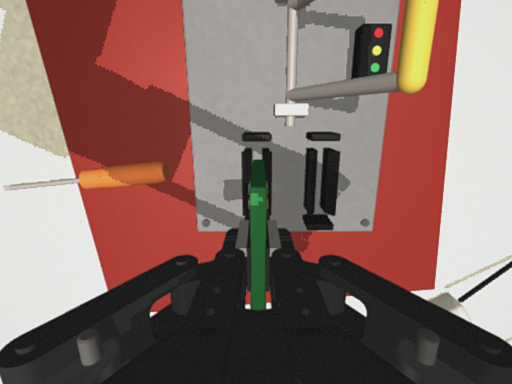

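The wrist view shows the board, at columns 250–268, over the near slot, with the slot walls at columns 242–252 and 262–272. It sits about 2 mm too far in +x. I'll shift it and lower it.

Request:
{"op": "play_rows", "data": {"targets": [{"hand":0,"dp":[0,-0.15,1.5],"rotation":[0,0,0]},{"hand":0,"dp":[0,0,2],"rotation":[0,0,0]},{"hand":0,"dp":[0,0,2],"rotation":[0,0,0]},{"hand":0,"dp":[0,0,1],"rotation":[0,0,0]},{"hand":0,"dp":[0,0,1],"rotation":[0,0,0]},{"hand":0,"dp":[0,0,0.8],"rotation":[0,0,0]},{"hand":0,"dp":[0,0,0.7],"rotation":[0,0,0]},{"hand":0,"dp":[0,0,0.7],"rotation":[0,0,0]},{"hand":0,"dp":[0,0,0.4],"rotation":[0,0,0]},{"hand":0,"dp":[0,0,0],"rotation":[0,0,0]}]}}

```text
time: 7.7
tcp_pos: [0.5294, -0.2486, 0.0805]
tool_rot: [-2.292, -2.148, 0.0]
contact_force: [0.0, -1.2, -0.8]
gripper_width: 0.078
finger_force: 58.9
```

Request:
{"op": "play_rows", "data": {"targets": [{"hand":0,"dp":[0,0,0.4],"rotation":[0,0,0]},{"hand":0,"dp":[0,0,0.4],"rotation":[0,0,0]},{"hand":0,"dp":[0,0,0.2],"rotation":[0,0,0]},{"hand":0,"dp":[0,0,0.1],"rotation":[0,0,0]},{"hand":0,"dp":[0,0,0],"rotation":[0,0,0]},{"hand":2,"dp":[0,0,0],"rotation":[0,0,0]},{"hand":3,"dp":[0,0,0],"rotation":[0,0,0]},{"hand":4,"dp":[0,0,0],"rotation":[0,0,0]},{"hand":4,"dp":[0,0,0],"rotation":[0,0,0]},{"hand":4,"dp":[0,0,0],"rotation":[0,0,0]}]}}

```text
time: 8.95
tcp_pos: [0.5296, -0.2487, 0.0697]
tool_rot: [-2.292, -2.148, 0.0]
contact_force: [0.3, -0.3, -0.3]
gripper_width: 0.464
finger_force: 0.0
```

Request:
{"op": "play_rows", "data": {"targets": [{"hand":4,"dp":[0,0,-1],"rotation":[0,0,0]},{"hand":4,"dp":[0,0,-3],"rotation":[0,0,0]},{"hand":4,"dp":[0,0,-4],"rotation":[0,0,0]},{"hand":4,"dp":[0,0,-4],"rotation":[0,0,0]},{"hand":3,"dp":[0,0,-3],"rotation":[0,0,0]},{"hand":0,"dp":[3,-0.5,0],"rotation":[0,0,0]},{"hand":0,"dp":[4,-0.5,0],"rotation":[0,0,0]},{"hand":0,"dp":[4,-0.5,0],"rotation":[0,0,0]},{"hand":0,"dp":[3,-0.5,0],"rotation":[0,0,0]},{"hand":0,"dp":[0,0,0],"rotation":[0,0,0]}]}}

```text
time: 10.2
tcp_pos: [0.5182, -0.1058, 0.2206]
tool_rot: [2.289, 2.151, 0.001]
contact_force: [0.1, -0.2, -0.4]
gripper_width: 0.0
finger_force: 0.0
```

```bash
python3 -c "
from h import *
for n in ['scene','wrist']:
    d=cam(n); save(n+'3.png',d); P=cloud(d); I=d['img'].astype(int); r,g,b=I[...,0],I[...,1],I[...,2]; x,y,z=P[...,0],P[...,1],P[...,2]
    def rep(nm,m,k0=25):
        k,l,st,_=cv2.connectedComponentsWithStats(m.astype(np.uint8))
        for i in range(1,k):
            if st[i,4]>k0: q=P[l==i]; print(n,nm,st[i],[np.round(v,1) for v in cv2.minAreaRect((q[:,:2]*1000).astype(np.float32))],np.percentile(q[:,2],[2,50,98]).round(3))
    F=(x>.4)&(x<.75)&(y<.05)&(y>-.35)
    rep('green',F&(g>r*1.3)&(g>b*1.2)&(z>.03)&(z<.2))
    rep('red',F&(r>100)&(g<60)&(b<60)&(z>.05))
    rep('yel',F&(r>120)&(g>110)&(b<80)&(z>.1))
print(fix(-60,101.6),fix(-60,125))
plan([*fix(-60,72),.2],FY,4); plan([*fix(-60,72),.11],FY,4)"
```

```text
scene green [127 221  40  24 438] [array([ 533.4, -251.6]), array([79.6, 18.7]), np.float64(86.3)] [0.043 0.083 0.103]
scene red [231 190  12  21 125] [array([519.3, -33.8]), array([24.2, 28.8]), np.float64(79.6)] [0.089 0.123 0.14 ]
scene red [226 226  18   7  81] [array([583.8, -52.1]), array([11.6, 41.7]), np.float64(4.2)] [0.079 0.087 0.092]
scene yel [181 226  45  11 275] [array([ 631.1, -126.1]), array([92.6, 17.4]), np.float64(86.6)] [0.157 0.164 0.168]
wrist green [361 191  10   9  61] [array([ 652.1, -143.6]), array([10.6, 11.7]), np.float64(69.0)] [0.04  0.044 0.047]
wrist red [239  97  27  27 446] [array([518.4, -33. ]), array([23.6, 22.3]), np.float64(86.4)] [0.091 0.121 0.139]
wrist red [310 106   9  59 106] [array([578. , -62.1]), array([57.9,  8.3]), np.float64(89.6)] [0.085 0.089 0.093]
wrist yel [378 159  32 109 485] [array([599.1, -86.2]), array([ 66.5, 166.1]), np.float64(36.8)] [0.158 0.16  0.163]
[ 0.51836534 -0.04664694] [ 0.51991615 -0.02329838]
t 10.3 tcp [ 0.5191 -0.108   0.2205] F [-0.2 -0.3  0.2] w -0.002 ff 0.0 turn/row [0.0003 0.0003 0.0006]
[0.79, -0.12, 0.51]
[0.79, -0.12, 0.51]
[0.79, -0.12, 0.51]
[0.79, -0.12, 0.51]
t 10.3 tcp [ 0.5191 -0.108   0.2205] F [-0.2 -0.3  0.2] w -0.002 ff 0.0 turn/row [0.0003 0.0003 0.0006]
[0.79, -0.12, 2.76]
[0.79, -0.12, 2.76]
[0.79, -0.12, 2.76]
[0.79, -0.12, 2.76]
```

View pics/scene3.png

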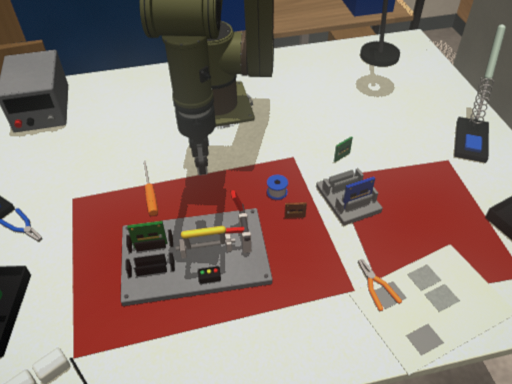

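View pics/wrist3.png

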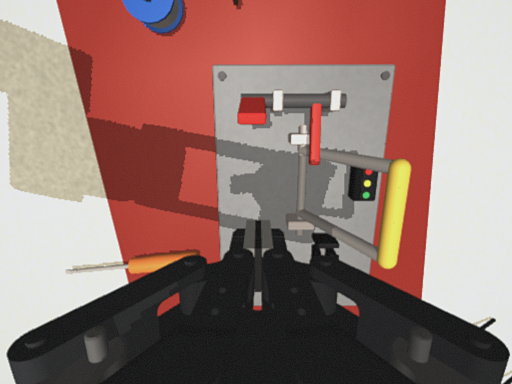

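The scene view shows the green board standing upright in the near slot at (147,232), with its top at the seated height. The wrist view shows the red tab at (252,110) straight ahead of the shut fingers, and the blocking arm at (315,135). I'll go down beside the tab.

Request:
{"op": "play_rows", "data": {"targets": [{"hand":0,"dp":[0.8,-0.1,2.7],"rotation":[0,0,0]},{"hand":0,"dp":[0.8,-0.1,2.8],"rotation":[0,0,0]},{"hand":0,"dp":[0.8,-0.1,2.8],"rotation":[0,0,0]},{"hand":0,"dp":[0.6,-0.1,2.8],"rotation":[0,0,0]},{"hand":0,"dp":[0,0,0],"rotation":[0,0,0]},{"hand":0,"dp":[1.0,0,0],"rotation":[0,0,0]},{"hand":0,"dp":[1.2,0,0],"rotation":[0,0,0]},{"hand":0,"dp":[1.2,0,0],"rotation":[0,0,0]},{"hand":0,"dp":[1.2,0,0],"rotation":[0,0,0]},{"hand":0,"dp":[0,0,0],"rotation":[0,0,0]}]}}

```text
time: 11.55
tcp_pos: [0.52, -0.0303, 0.1092]
tool_rot: [2.291, 2.15, 0.001]
contact_force: [0.2, -0.7, 0.4]
gripper_width: 0.005
finger_force: 0.0
```

```bash
python3 -c "
from h import *
plan([*fix(-60,136),.11],FY,2)"
```

```text
t 11.55 tcp [ 0.52   -0.0303  0.1092] F [ 0.2 -0.7  0.4] w 0.005 ff 0.0 turn/row [ 0.0004 -0.0002  0.0014]
[0.9, -0.02, -0.04]
[0.9, -0.02, -0.04]
```

Request:
{"op": "play_rows", "data": {"targets": [{"hand":0,"dp":[0.6,0,0],"rotation":[0,0,0]},{"hand":0,"dp":[0.5,0,0],"rotation":[0,0,0]},{"hand":0,"dp":[0.4,0,0],"rotation":[0,0,0]},{"hand":0,"dp":[0.3,0,0],"rotation":[0,0,0]},{"hand":0,"dp":[0.2,0,0],"rotation":[0,0,0]},{"hand":0,"dp":[0,0,0],"rotation":[0,0,0]},{"hand":0,"dp":[0,0,0],"rotation":[0,0,0]},{"hand":0,"dp":[0,0,0],"rotation":[0,0,0]},{"hand":0,"dp":[0,0,0],"rotation":[0,0,0]},{"hand":0,"dp":[0,0,0],"rotation":[0,0,0]}]}}

```text
time: 12.8
tcp_pos: [0.5207, -0.0148, 0.1089]
tool_rot: [2.289, 2.147, -0.007]
contact_force: [-1.8, -12.7, 1.2]
gripper_width: 0.002
finger_force: 5.1
```

```bash
python3 -c "
from h import *
print(fix(57,30)); s=read_state(); p=s['tcp_pos']
plan([*fix(57,30),.235],FY,1)"
```

```text
[ 0.6303629  -0.12584357]
t 12.8 tcp [ 0.5207 -0.0148  0.1089] F [ -1.8 -12.7   1.2] w 0.002 ff 5.1 turn/row [-0.0004  0.0055  0.0026]
[-10.46, 11.65, -12.56]
```

Request:
{"op": "play_rows", "data": {"targets": [{"hand":0,"dp":[-1.5,0,-0.5],"rotation":[0,0,0]},{"hand":0,"dp":[0,0,-4],"rotation":[0,0,0]},{"hand":2,"dp":[0,0,-4.5],"rotation":[0,0,0]},{"hand":4,"dp":[-1,1.6,-3.5],"rotation":[0,0,0]},{"hand":5,"dp":[-2.5,3,0],"rotation":[0,0,0]},{"hand":5,"dp":[-2.5,3,0],"rotation":[0,0,0]},{"hand":5,"dp":[-2,2.5,0],"rotation":[0,0,0]},{"hand":5,"dp":[-1,1.5,0],"rotation":[0,0,0]},{"hand":5,"dp":[0,0,0],"rotation":[0,0,0]},{"hand":5,"dp":[0,0,0],"rotation":[0,0,0]}]}}

```text
time: 14.05
tcp_pos: [0.6289, -0.1229, 0.2336]
tool_rot: [-2.291, -2.147, 0.0]
contact_force: [0.2, 0.2, 0.0]
gripper_width: 0.588
finger_force: 0.0
```

```bash
python3 -c "
from h import *
for n in ['scene','wrist']:
    d=cam(n); save(n+'4.png',d); P=cloud(d); I=d['img'].astype(int); r,g,b=I[...,0],I[...,1],I[...,2]; x,y,z=P[...,0],P[...,1],P[...,2]
    def rep(nm,m,k0=25):
        k,l,st,_=cv2.connectedComponentsWithStats(m.astype(np.uint8))
        for i in range(1,k):
            if st[i,4]>k0: q=P[l==i]; print(n,nm,st[i],[np.round(v,1) for v in cv2.minAreaRect((q[:,:2]*1000).astype(np.float32))],np.percentile(q[:,2],[2,50,98]).round(3))
    F=(x>.4)&(x<.75)&(y<.08)&(y>-.35)
    rep('red',F&(r>100)&(g<60)&(b<60)&(z>.05))
    rep('yel',F&(r>100)&(g>90)&(b<80)&(z>.1)&(z<.175))
plan([*fix(57,30),.138],FY,1)"
```

```text
scene red [241 190  18  21 191] [array([520.6,  -3.9]), array([40.8, 25.9]), np.float64(83.4)] [0.088 0.111 0.129]
scene red [231 214  16  16 100] [array([582.8, -42.3]), array([11.3, 33.3]), np.float64(6.4)] [0.089 0.115 0.14 ]
scene yel [180 225  46  13 327] [array([ 629.7, -127.2]), array([94.6, 17. ]), np.float64(86.5)] [0.154 0.163 0.168]
wrist red [ 108   38   49   55 1286] [array([572.4, -17. ]), array([ 43.9, 137. ]), np.float64(75.5)] [0.088 0.112 0.128]
wrist red [194  89  18  39 296] [array([604.3, -41.4]), array([56.1, 35.8]), np.float64(3.2)] [0.088 0.12  0.139]
wrist red [208 305  25   2  26] [array([ 617.7, -111.3]), array([1.5, 7.3]), np.float64(80.8)] [0.306 0.307 0.307]
wrist yel [ 249  146   20  106 1711] [array([ 628.7, -125.3]), array([94. , 15.7]), np.float64(86.2)] [0.159 0.164 0.166]
t 14.15 tcp [ 0.6289 -0.1229  0.2339] F [0.4 0.2 0.5] w 0.585 ff 0.0 turn/row [-0.0008 -0.0005  0.0021]
[-0.29, 0.17, 9.59]
```

View pics/wrist4.png

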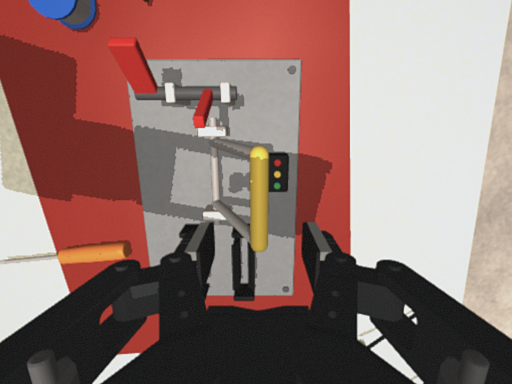

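The wrist view shows the catch flipped over: tab at (133,65), blocking arm raised at (203,108). The yellow bar at column 260 is centred between the fingers. I'll go down and grip the bar.

Request:
{"op": "play_rows", "data": {"targets": [{"hand":5,"dp":[-0.1,0,2],"rotation":[0,0,0]},{"hand":5,"dp":[-0.1,0,3],"rotation":[0,0,0]},{"hand":5,"dp":[0,0,2.5],"rotation":[0,0,0]},{"hand":5,"dp":[0,0,1.4],"rotation":[0,0,0]},{"hand":5,"dp":[0,0,0.6],"rotation":[0,0,0]},{"hand":0,"dp":[0,0,0],"rotation":[0,0,0]},{"hand":0,"dp":[0,0,0],"rotation":[0,0,0]},{"hand":0,"dp":[0,0,0],"rotation":[0,0,0]},{"hand":0,"dp":[0,0,0],"rotation":[0,0,0]},{"hand":0,"dp":[0,0,0],"rotation":[0,0,0]}]}}

```text
time: 15.4
tcp_pos: [0.6298, -0.126, 0.1399]
tool_rot: [2.292, 2.148, 0.001]
contact_force: [-3.9, 0.6, 6.5]
gripper_width: 0.165
finger_force: 58.8
```

Request:
{"op": "play_rows", "data": {"targets": [{"hand":0,"dp":[0,-0.55,-0.25],"rotation":[0,0,0]},{"hand":0,"dp":[0,-0.55,-0.2],"rotation":[0,0,0]},{"hand":0,"dp":[0,-1.1,-0.35],"rotation":[0,0,0]},{"hand":0,"dp":[0,-1.15,-0.25],"rotation":[0,0,0]},{"hand":0,"dp":[0,-1.15,-0.15],"rotation":[0,0,0]},{"hand":0,"dp":[0,-1.15,-0.05],"rotation":[0,0,0]},{"hand":0,"dp":[0,0,0],"rotation":[0,0,0]},{"hand":0,"dp":[0,0,0],"rotation":[0,0,0]},{"hand":0,"dp":[0,0,0],"rotation":[0,0,0]},{"hand":0,"dp":[0,0,0],"rotation":[0,0,0]}]}}

```text
time: 16.65
tcp_pos: [0.5801, -0.1231, 0.1557]
tool_rot: [2.284, 2.139, 0.015]
contact_force: [6.6, 2.2, 10.8]
gripper_width: 0.161
finger_force: 58.7
```

Request:
{"op": "play_rows", "data": {"targets": [{"hand":0,"dp":[0,-1.15,0.05],"rotation":[0,0,0]},{"hand":0,"dp":[0,-1.15,0.15],"rotation":[0,0,0]},{"hand":0,"dp":[0,-1.15,0.25],"rotation":[0,0,0]},{"hand":0,"dp":[0,-1.1,0.35],"rotation":[0,0,0]},{"hand":0,"dp":[0,-0.6,0.2],"rotation":[0,0,0]},{"hand":0,"dp":[0,-0.5,0.2],"rotation":[0,0,0]},{"hand":0,"dp":[0,0,0],"rotation":[0,0,0]},{"hand":0,"dp":[0,0,0],"rotation":[0,0,0]},{"hand":0,"dp":[0,0,0],"rotation":[0,0,0]},{"hand":0,"dp":[0,0,0],"rotation":[0,0,0]}]}}

```text
time: 17.9
tcp_pos: [0.5225, -0.1195, 0.1421]
tool_rot: [2.286, 2.141, 0.012]
contact_force: [6.3, 0.8, 6.4]
gripper_width: 0.161
finger_force: 65.6
```

```bash
python3 -c "
from h import *
s=read_state(); print(s['contact_force'],s['torque'],s['tool_rot'])
a=np.radians(FY); v=s['tcp_pos'][:2]-FC; print('fix',np.array([[np.cos(a),np.sin(a)],[-np.sin(a),np.cos(a)]])@v*1000,s['tcp_pos'])
for n in ['scene','wrist']:
    d=cam(n); save(n+'5.png',d); P=cloud(d); I=d['img'].astype(int); r,g,b=I[...,0],I[...,1],I[...,2]; x,y,z=P[...,0],P[...,1],P[...,2]
    m=(x>.4)&(x<.75)&(y<.08)&(y>-.35)&(r>100)&(g>90)&(b<80)&(z>.1)&(z<.19)
    k,l,st,_=cv2.connectedComponentsWithStats(m.astype(np.uint8))
    for i in range(1,k):
        if st[i,4]>20: q=P[l==i]; w=(q[:,:2]-FC)*1000; print(n,st[i],np.percentile(w[:,0]*np.cos(a)+w[:,1]*np.sin(a),[2,50,98]).round(1),np.percentile(q[:,2],[2,50,98]).round(3))
"
```

```text
[6.30377137 0.77285291 6.44889704] [ 0.16819765 -1.33870459  0.06116729] [2.28579875 2.14093824 0.01156957]
fix [-51.03866494  29.22109118] [ 0.52251014 -0.11946062  0.1421044 ]
scene [205 189  15   7  90] [-55.  -47.6 -42.6] [0.157 0.166 0.17 ]
scene [178 192  15   9  98] [-54.9 -46.9 -43.2] [0.157 0.165 0.17 ]
wrist [ 241  160   34  150 4162] [-58.7 -51.5 -44.4] [0.162 0.167 0.169]
```

Request:
{"op": "play_rows", "data": {"targets": [{"hand":0,"dp":[0,-0.3,0.12],"rotation":[0,0,0]},{"hand":0,"dp":[0,-0.3,0.13],"rotation":[0,0,0]},{"hand":0,"dp":[0,-0.2,0.08],"rotation":[0,0,0]},{"hand":0,"dp":[0,0,0],"rotation":[0,0,0]},{"hand":0,"dp":[0,0,0],"rotation":[0,0,0]},{"hand":0,"dp":[0,0,0],"rotation":[0,0,0]},{"hand":0,"dp":[0,0,0],"rotation":[0,0,0]},{"hand":0,"dp":[0,0,0],"rotation":[0,0,0]},{"hand":0,"dp":[0,0,0],"rotation":[0,0,0]},{"hand":0,"dp":[0,0,0],"rotation":[0,0,0]}]}}

```text
time: 19.25
tcp_pos: [0.5164, -0.1191, 0.1398]
tool_rot: [2.284, 2.139, 0.015]
contact_force: [8.4, 2.3, 8.2]
gripper_width: 0.165
finger_force: 65.2
```

Request:
{"op": "play_rows", "data": {"targets": [{"hand":0,"dp":[0,-0.2,0.09],"rotation":[0,0,0]},{"hand":0,"dp":[0,-0.2,0.09],"rotation":[0,0,0]},{"hand":0,"dp":[0,0,0],"rotation":[0,0,0]},{"hand":0,"dp":[0,0,0],"rotation":[0,0,0]},{"hand":0,"dp":[0,0,0],"rotation":[0,0,0]},{"hand":0,"dp":[0,0,0],"rotation":[0,0,0]},{"hand":0,"dp":[0,0,0],"rotation":[0,0,0]},{"hand":0,"dp":[0,0,0],"rotation":[0,0,0]},{"hand":0,"dp":[0,0,0],"rotation":[0,0,0]},{"hand":0,"dp":[0,0,0],"rotation":[0,0,0]}]}}

```text
time: 20.5
tcp_pos: [0.516, -0.1192, 0.1395]
tool_rot: [2.28, 2.135, 0.023]
contact_force: [12.9, 3.6, 12.4]
gripper_width: 0.162
finger_force: 65.5
```

Request:
{"op": "play_rows", "data": {"targets": [{"hand":0,"dp":[0,-0.3,0.1],"rotation":[0,0,0]},{"hand":0,"dp":[0,0,0],"rotation":[0,0,0]},{"hand":0,"dp":[0,0,0],"rotation":[0,0,0]},{"hand":0,"dp":[0,0,0],"rotation":[0,0,0]},{"hand":0,"dp":[0,0,0],"rotation":[0,0,0]},{"hand":0,"dp":[0,0,0],"rotation":[0,0,0]},{"hand":0,"dp":[0,0,0],"rotation":[0,0,0]},{"hand":0,"dp":[0,0,0],"rotation":[0,0,0]},{"hand":0,"dp":[0,0,0],"rotation":[0,0,0]},{"hand":0,"dp":[0,0,0],"rotation":[0,0,0]}]}}

```text
time: 21.75
tcp_pos: [0.5158, -0.1192, 0.1394]
tool_rot: [2.277, 2.131, 0.029]
contact_force: [17.0, 4.0, 12.3]
gripper_width: 0.166
finger_force: 65.6
```

```bash
python3 -c "
from h import *
a=np.radians(FY)
for n in ['scene','wrist']:
    d=cam(n); save(n+'6.png',d); P=cloud(d); I=d['img'].astype(int); r,g,b=I[...,0],I[...,1],I[...,2]; x,y,z=P[...,0],P[...,1],P[...,2]
    F=(x>.4)&(x<.75)&(y<.08)&(y>-.35)
    for nm,m in dict(yel=F&(r>100)&(g>90)&(b<80)&(z>.1)&(z<.19),green=F&(g>r*1.3)&(g>b*1.2)&(z>.03)&(z<.13),red=F&(r>100)&(g<60)&(b<60)&(z>.05)).items():
        k,l,st,_=cv2.connectedComponentsWithStats(m.astype(np.uint8))
        for i in range(1,k):
            if st[i,4]>40: q=P[l==i]; w=(q[:,:2]-FC)*1000; print(n,nm,st[i],np.percentile(w[:,0]*np.cos(a)+w[:,1]*np.sin(a),[2,50,98]).round(1),np.percentile(q[:,2],[2,50,98]).round(3))
"
```

```text
scene yel [204 187  16   8  97] [-62.2 -53.8 -49.2] [0.154 0.163 0.168]
scene yel [178 190  15   9  95] [-61.5 -53.8 -49.3] [0.156 0.163 0.168]
scene green [127 221  40  23 439] [-36.9 -32.8 -28.3] [0.042 0.082 0.103]
scene red [241 190  18  21 191] [-72.9 -57.5 -48.2] [0.088 0.111 0.13 ]
scene red [231 214  16  16 100] [1.5 6.4 9. ] [0.088 0.115 0.139]
wrist yel [ 242  159   33  151 4182] [-65.7 -58.6 -51.3] [0.159 0.164 0.165]
wrist green [392 200  12  11  99] [74.6 79.  86.1] [0.041 0.045 0.047]
wrist red [ 228    0   45   75 2953] [-72.5 -61.6 -50.3] [0.088 0.109 0.124]
wrist red [337  69  45  59 797] [-2.6  0.3  6. ] [0.089 0.123 0.14 ]
```

View pics/scene6.png

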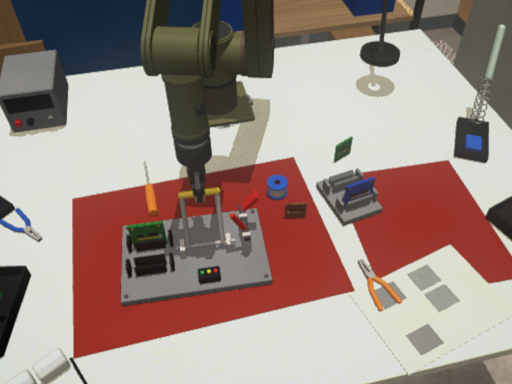

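The scene view shows the board standing in the near slot at (147,232) and the catch flipped over, with its tab at (250,200). The lever bar at (200,192) is held at its stop: force keeps rising with no further motion. I'm handing in.

```bash
python3 -c "
from plant import *
print(hand_in())"
```

```text
the job is handed in; nothing more can be done
None
```

I handed the job in at about 22 s of the 56 s allowed: the green board stands fully down in the near rack slot, the safety catch is fully flipped, and the gripper is still holding the lever at its stop.

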